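Clamp the book and hold its cover open at 60 degrees for gluing

ROBOT

A 6-joint arm with a two-finger parallel gripper is mounted at the origin on the work surface. World frame = base frame: x ahead of the robot, y to its left, z up, the work surface at z = 0. Lengths are in m, angles in rad, forces in N, time in s.
With the tool pointing down it reaches from about 0.35 to 0.975 m from the base axis. Payload 7.1 kg.
Tool frame: the origin (TCP) lies midway between the tips of the shut fingers; the grasp point (between the pads) lies 19 mm behind it; z points along the fingers, y is the line along which they close (so a half turn about z gives the same grasp; the last joint's range is limited). The gripper opens to 88 mm and grips with 3 to 60 N. Pads are 20 mm wide; open, the fingers measure 115 mm over their backs; the gripper's body (75 mm by 178 mm) begins 61 mm behind the grasp point.
Start: joints at [1.249, 0.423, 1.63, -0, 1.089, -0.019], TCP at [0.186, 0.597, 0.223] pointing down, gripper open.
Joint ranges: [-3, 3], [-0.9, 2.11], [0.09, 2.58], [-1.31, 4.45], [0.11, 2.69], [-2.54, 2.54]. Speed limits (rad/s): [2.39, 2.39, 3.01, 3.14, 3.14, 3.14].

INTERFACE

Orientations are given as a unit quaternion [w, x, y, z].
In Python, from station import move_pose, movel, movej, command_gripper, wait, inverse_kinematics, read_camera, camera_info, MotionError, job_done, get_time, get_joint_pos, get_qvel, get_effort, get_tcp_pos, get_ee_rot, get_ft_force, get_ft_torque, get_grip_width, get_finger_force gives the robot as it stands. Calls block until the motion is done:
- move_pose(position, orientation): joint-space move of the TCP to a pose.
- movel(position, frame=None, v=0.15, until_force=None): straight line of the TCP; frame=None keeps the orientation; v is the mean speed in m/s. With until_force (N) it stops when the force on the tool has changed by that much, and returns True; else False.
- movej(angles): joint-space move.
- command_gripper(opening): opening from 0.0 (shut) to 1.0 (fully open); the grip force is fixed at half the most; returns when the fingers have stopped.
- wait(seconds).
- inverse_kinematics(position, orientation): joint angles nearest the present ones, or None.
- read_camera(name): name is "scene" or "top" or "wrist"; returns the picture (420x560x3 uint8, red, green, blue); there is no depth.
- camera_info(name): a dict with "intrinsics" (3x3 intrinsics, pixels), "dist" ([k1, k2, p1, p2, k3] as OpenCV has them; the pictures are not rectified), "T" (4x4, takes a point from camera to world coordinates); the wrist camera has in their place "tool_from_camera" (4x4, takes a point from camera to tool coordinates, whose origin is the TCP and whose axes are the flange's). Camera axes: x right, y up, looking along -z (the intrinsics and any distortion apply to the point x, -y, -z); pixel columns grow to the right and rows downward; lengths in m; the calibration is good to about 2 mm. A picture is of the moment at which its call begins: read the wrist's pose just before it. camera_info takes no time and is no camera call.
A pose or a line that the arm cannot do raises MotionError and nothing moves.
- job_done(): hands the job in; it is judged then, once.
Readings, each from a call of its own:
- get_time(): time.
- get_joint_pos(): joint angles.
- get_qvel(): joint speeds.
- get_effort(): joint torques, N m.
- get_tcp_pos(): TCP position.
- get_ee_rot(): TCP orientation.
- get_ft_force(): force on the tool from outside, world axes, zero at the start.
- get_ft_torque(): the same for the moment, N m.
- get_grip_width(): opening from 0.0 (shut) to 1.0 (fully open).
- get_finger_force(): force on a finger pad.
Only numpy, scipy, OpenCV 4.12 (cv2) and the standard library are available. Lean on these libraries where they do the work, as an engineer would, in place of code of your own. Each camera call takes 0.05 s, during which the arm holds its last target. There are 200 camera calls.

TASK

The inner joint of the book on the repair desk is about to be glued. Slide the wooden jaw of the book clamp by its upright handle until the book is pinched firmly between the jaw and the fixed stop, leaving the jaw there; then lift the front cover and hold it open at 60 degrees from closed. Finish while still holding the cover there (it falls shut if let go), and do not disturb the jar, the other book or the brush.

Things in the scene. Friction and masses are not known exactly. Their poses are not given: they have to be found in the camera images.
- cradle: The book clamp's fixed bed, a pale wooden board 160 mm (x) by 400 mm (y) by 12 mm thick lying on the desk, fixed. Its origin is on the desk, 5 mm to +x and 55 mm to +y of the board's centre; its y axis runs along the clamp from the sliding jaw (-y end) to the fixed stop (+y end), x points away from the robot to the clamp's far side.
- stop: Fixed wooden stop block at the +y end of the bed, 100 (x) by 22 (y) by 30 mm high. Its origin is at the bottom middle of its inner face (the -y face, which the book is pushed against), 12 mm above the desk and 95 mm to +y of the cradle's origin.
- jaw (a joint): Sliding jaw: travel along the cradle's +y, in m, 0 (wide open) to 0.08. Slides stiffly (about 3 N) and stays where it is left. The inner face lies at cradle y = -0.150 + value. A wooden block 100 (x) by 22 (y) by 30 mm high with a foot behind it (50 mm long, 16 mm high) that carries the handle.
- jaw_face (a point): Middle of the sliding jaw's inner (+y) face, the one that bears on the book, 27 mm above the desk.
- jaw_grip (a point): Grip point of the sliding jaw's handle: an upright wooden round post of 22 mm diameter, on its axis, 95 mm above the desk. The post's top is 18 mm higher (113 mm above the desk) and it stands 45 mm behind the jaw's inner face; the jaw block's top is 42 mm and its foot's top 28 mm above the desk.
- book: The book to be repaired, loose, about 0.8 kg, lying on the bed between jaw and stop with gaps at both ends: 120 (x) by 170 (y) by 44 mm thick. Origin at the centre of its underside, 12 mm above the desk. x points from its spine (near the robot) to its fore edge, y along the spine towards the stop; its ends are at y = -85 and +85 mm. It slides on the bed with some 3 to 7 N.
- book_middle (a point): Centre of the closed book, half-way up (22 mm above its underside).
- cover (a joint): Front cover's opening angle in rad: 0 closed (flat on the book), 1.047 = 60 degrees. Plain hinge along the spine edge: the cover falls shut when let go. It is a stiff board 130 mm (x) by 170 mm (y) by 4 mm, about 0.18 kg with the clamp, overhanging the pages by 11 mm at the fore edge.
- cover_hinge (a point): Middle of the cover's hinge line, at the top of the spine, 54 mm above the desk. The hinge line runs along the book's y axis.
- clamp_grip (a point): Grip point on the black spring clamp fixed to the middle of the cover's fore edge: two solid flat-sided arms reaching outwards, 16 mm wide (along the book's y), together 30 mm high here, from 6 to 64 mm beyond the edge. The point lies midway between the arms, 36 mm beyond the edge, 166 mm from the hinge line; when closed 54 mm above the desk, free space beneath. x points away from the hinge.
- jar: Bystander: white plastic jar, 62 mm diameter, 120 mm high, origin under its centre.
- closed_book: Bystander: closed olive book, 150 by 210 by 30 mm, origin under its centre.
- glue_brush: Bystander: glue brush lying on the desk beyond the jar, on the stop's side.

How it is judged:
On the way:
1. the jaw pinches the book against the stop (at least 3 N on the stop) with the cover still closed (contact force between book and stop above 3 N and y of jaw_face in the frame of book above -0.089 m and value of joint cover below 0.15 rad), for 0.2 s.
At the end, for the whole second after the job is handed in: The cover is held still by the fingers at 60 degrees from closed (within 6), nothing else propping it up, the book lies flat, and jaw and stop are both still against the book's ends (within 4 mm) (y of jaw_face in the frame of book above -0.089 m and y of book_middle in the frame of stop above -0.089 m and value of joint cover between 0.942 and 1.152 rad and velocity of joint cover between -0.1 and 0.1 rad/s and contact force between the fingers and book above 0.2 N and angle between book's own z axis and vertical below 0.04 rad and contact force between book and jar below 0.05 N); the arm keeps its last pose, push and grip.
It fails at once if the jar is disturbed (moved more than 20 mm) (distance of jar from where it was at the start of the episode above 0.02 m).
It fails at once if the other book is disturbed (moved more than 20 mm) (distance of closed_book from where it was at the start of the episode above 0.02 m).
It fails at once if the brush is disturbed (moved more than 20 mm) (distance of glue_brush from where it was at the start of the episode above 0.02 m).
It also fails if it takes over 48 s, if anything falls off the work surface, if the arm or the gripper's body presses on something with over 40 N, if the wrist force passes 120 N, or if a joint passes its speed limit or range.

## Working session

There is one attempt and no reset: what is moved stays moved. The work goes in short steps, each a Python script; the robot and the scene stay as the last script left them, time stands still between calls to the robot, and variables do not carry over. Pictures are saved under pics/ and viewed, at most 10 in all, crops included, and the job is handed in when it is done.

```bash
mkdir -p pics
python3 - <<'E'
from station import *
import cv2
for n in ("scene","top"):
    im=read_camera(n); cv2.imwrite(f"pics/{n}.png",cv2.resize(im[:,:,::-1],(800,600),interpolation=cv2.INTER_CUBIC)); cv2.imwrite(f"{n}_raw.png",im[:,:,::-1])
    c=camera_info(n); print(n,c)
print(camera_info("wrist"),get_ee_rot())
E
```

```text
scene {'intrinsics': array([[494.80582835,   0.        , 271.94994202],
       [  0.        , 494.80582835, 201.18205028],
       [  0.        ,   0.        ,   1.        ]]), 'dist': array([-0.04567619,  0.        ,  0.        ,  0.        ,  0.        ]), 'T': array([[ 0.01949736, -0.79020412,  0.61253352,  1.52156427],
       [ 0.99979533,  0.01871764, -0.00767732, -0.06119952],
       [-0.00539853,  0.61255784,  0.79040733,  1.32919802],
       [ 0.        ,  0.        ,  0.        ,  1.        ]])}
top {'intrinsics': array([[528.04276365,   0.        , 275.12285244],
       [  0.        , 528.04276365, 203.72629825],
       [  0.        ,   0.        ,   1.        ]]), 'dist': array([0.02798872, 0.        , 0.        , 0.        , 0.        ]), 'T': array([[-4.07675447e-03,  9.95152148e-01, -9.82628214e-02,
         3.78709652e-01],
       [-9.99990851e-01, -3.92973937e-03,  1.68963799e-03,
        -6.52700020e-02],
       [ 1.29529960e-03,  9.82688107e-02,  9.95159064e-01,
         1.59432278e+00],
       [ 0.00000000e+00,  0.00000000e+00,  0.00000000e+00,
         1.00000000e+00]])}
{'intrinsics': array([[302.27174155,   0.        , 281.79873497],
       [  0.        , 302.27174155, 211.01128096],
       [  0.        ,   0.        ,   1.        ]]), 'dist': array([-0.0613463,  0.       ,  0.       ,  0.       ,  0.       ]), 'tool_from_camera': array([[-4.40839316e-04,  9.62726124e-01,  2.70477753e-01,
         7.40326026e-02],
       [ 9.99999482e-01,  1.76333882e-04,  1.00221866e-03,
         8.60943108e-05],
       [ 9.17167698e-04,  2.70478055e-01, -9.62725704e-01,
        -1.62406101e-01],
       [ 0.00000000e+00,  0.00000000e+00,  0.00000000e+00,
         1.00000000e+00]])} [-1.13881979e-04  1.50811848e-01  9.88562253e-01 -6.68046004e-04]
```

View pics/top.png

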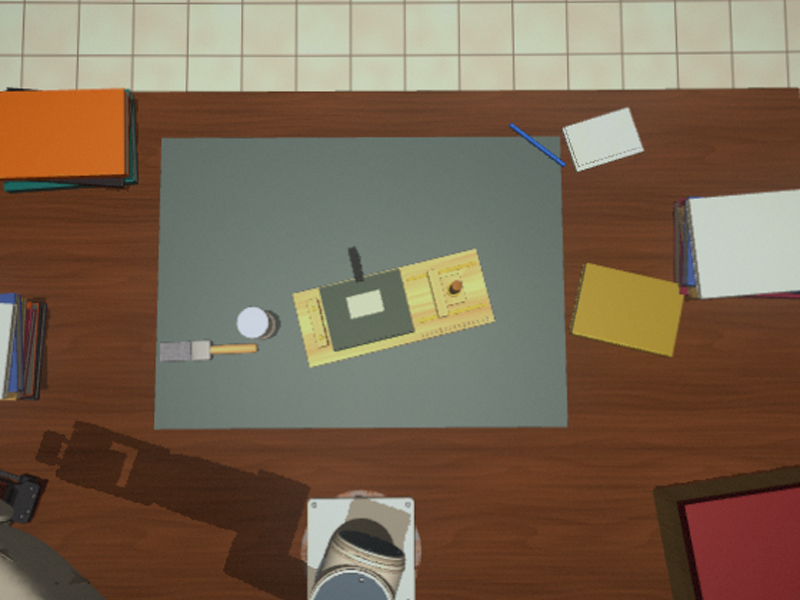

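View pics/scene.png

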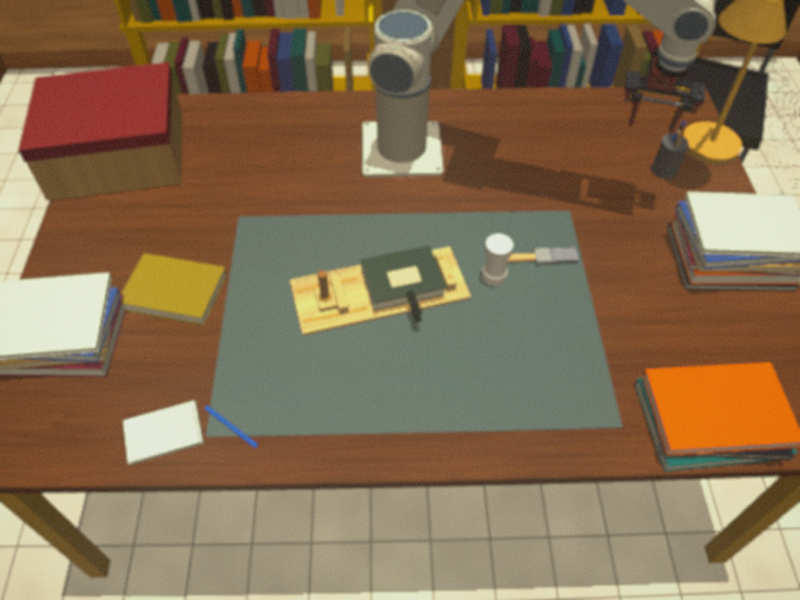

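The top view shows the bed corners at (293,294), (476,249), (495,321) and (309,367). The post top is at (456,287), the clamp runs from (352,248) to (359,280), and the jar is at (254,322).

```bash
cat > h.py <<'E'
from station import *
import numpy as np, cv2
from scipy.spatial.transform import Rotation as R
def quat(Rm): return np.roll(R.from_matrix(Rm).as_quat(),1)
def rot(q): return R.from_quat(np.roll(q,-1)).as_matrix()
def px2w(px,z,ci,T):
    u=cv2.undistortPoints(np.array(px,float).reshape(-1,1,2),ci["intrinsics"],ci["dist"]).reshape(-1,2)
    d=np.c_[u[:,0],-u[:,1],-np.ones(len(u))]@T[:3,:3].T
    return T[:3,3]+d*((np.reshape(z,(-1,1))-T[2,3])/d[:,2:3])
def wristT(p,q):
    M=np.eye(4);M[:3,:3]=rot(q);M[:3,3]=p
    return M@camera_info("wrist")["tool_from_camera"]
E
python3 - <<'E'
from h import *
c=camera_info("top")
P=px2w(np.array([(293,294),(476,249),(495,321),(309,367)])*.7,[.012]*4,c,c["T"])
print(P.round(4)); ctr=P.mean(0)
y=(P[0]-P[1])+(P[3]-P[2]); y/=np.linalg.norm(y); y[2]=0
x=np.array([y[1],-y[0],0]); print("ctr",ctr,"yaw of y",np.degrees(np.arctan2(-y[0],y[1])))
print("sizes",np.linalg.norm(P[0]-P[1]),np.linalg.norm(P[1]-P[2]))
o=ctr+.005*x+.055*y
Q=px2w(np.array([(456,287),(352,248),(359,280),(254,322),(413,332),(400,269),(320,284),(333,351)])*.7,[.113,.065,.06,.12,.056,.056,.056,.056],c,c["T"])
print("o",o); 
for q in Q: print(q.round(4),"in cradle",((q-o)@x).round(4),((q-o)@y).round(4))
E
```

```text
[[ 0.5295  0.1427  0.012 ]
 [ 0.6238 -0.2441  0.012 ]
 [ 0.4709 -0.2817  0.012 ]
 [ 0.3765  0.1079  0.012 ]]
ctr [ 0.50016095 -0.06879726  0.012     ] yaw of y 13.659991135507353
sizes 0.39812922639868326 0.15739942146439317
o [ 0.49203074 -0.01417218  0.012     ]
[ 0.5325 -0.1921  0.113 ] in cradle -0.0027 -0.1825
[0.6186 0.0158 0.065 ] in cradle 0.1301 -0.0008
[0.5532 0.0017 0.06  ] in cradle 0.0632 0.001
[0.4646 0.2041 0.12  ] in cradle 0.0249 0.2186
[ 0.4466 -0.1082  0.056 ] in cradle -0.0664 -0.0807
[ 0.5761 -0.0824  0.056 ] in cradle 0.0655 -0.0861
[0.5457 0.0818 0.056 ] in cradle 0.0748 0.0806
[0.4086 0.0546 0.056 ] in cradle -0.0648 0.0865
```

```bash
cat >> h.py <<'E'
o=np.array([.49203,-.01417,0]); yaw=np.radians(13.66)
def axes(a): return np.array([np.cos(a),np.sin(a),0]),np.array([-np.sin(a),np.cos(a),0])
Z=np.array([0,0,1.])
def tool(a,tilt=0):
    """tool y along book y, x towards spine, pointing down; tilt>0 turns with the opening cover"""
    x,y=axes(a); R0=np.c_[-x,y,-Z]
    return R.from_rotvec(-y*tilt).as_matrix()@R0
E
python3 - <<'E'
from h import *
x,y=axes(yaw)
print(get_time())
move_pose(o-.02*x-.06*y+.33*Z,quat(tool(yaw)))
p,q=get_tcp_pos(),get_ee_rot()
im=read_camera("wrist"); np.savez("w1.npz",p=p,q=q)
cv2.imwrite("w1_raw.png",im[:,:,::-1]);cv2.imwrite("pics/w1.png",cv2.resize(im[:,:,::-1],(800,600),interpolation=cv2.INTER_CUBIC))
print(p,get_joint_pos(),get_time(),get_grip_width())
# feasibility of cover arc
h=o-.06*x+.054*Z
for t0 in (-60,-45,-30,-15,0):
    out=[]
    for th in (0,20,40,60):
        t=np.radians(th); g=h+.166*(np.cos(t)*x+np.sin(t)*Z)
        T=tool(yaw,np.radians(th+t0)); j=inverse_kinematics(g+.019*T[:,2],quat(T))
        out.append(None if j is None else np.round(j,2).tolist())
    print(t0,out)
E
```

```text
0.1
[ 0.48686487 -0.07672692  0.32991498] [-1.80443724e-01  1.07460254e-01  1.79859468e+00  1.29403495e-04
  1.23573790e+00 -1.99040011e+00] 2.7833 1.001431734450224
-60 [[0.07, 1.12, 1.11, -0.16, 1.95, -1.71], [0.05, 0.85, 1.35, -0.12, 1.63, -1.72], [0.02, 0.58, 1.62, -0.08, 1.28, -1.75], [-0.04, 0.32, 1.91, -0.0, 0.91, -1.85]]
-45 [[0.06, 0.98, 1.27, -0.13, 1.67, -1.71], [0.04, 0.72, 1.51, -0.09, 1.33, -1.73], [-0.01, 0.47, 1.78, -0.03, 0.98, -1.8], [-0.09, 0.24, 2.06, 0.15, 0.6, -2.01]]
-30 [[0.05, 0.85, 1.44, -0.1, 1.37, -1.72], [0.01, 0.61, 1.68, -0.05, 1.02, -1.77], [-0.04, 0.38, 1.95, 0.08, 0.65, -1.91], None]
-15 [[0.03, 0.73, 1.61, -0.06, 1.05, -1.75], [-0.02, 0.52, 1.85, 0.03, 0.69, -1.85], [-0.09, 0.33, 2.11, 0.45, 0.32, -2.3], [-0.22, 0.24, 2.36, 2.09, 0.37, 2.25]]
0 [[-0.0, 0.64, 1.79, -0.0, 0.71, -1.81], [-0.05, 0.47, 2.02, 0.3, 0.34, -2.14], [-0.14, 0.36, 2.25, 2.04, 0.27, 2.36], [-0.29, 0.4, 2.46, 2.5, 0.82, 1.76]]
```

View pics/w1.png

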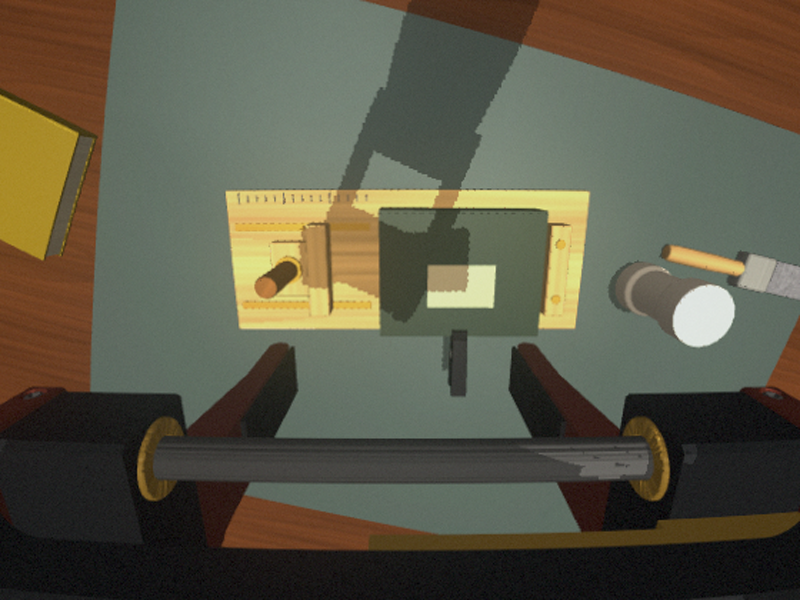

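The wrist view shows the post top at (265,287), bed corners (226,191), (590,192), (576,328) and (240,329), and the clamp from (459,332) to (459,395). The book's corners are (380,335), (537,335), (380,209) and (547,210).

Run:
```python
from h import *
w=np.load("w1.npz"); c=camera_info("wrist"); T=wristT(w["p"],w["q"]); x,y=axes(yaw)
P=np.array([(265,287),(226,191),(590,192),(576,328),(240,329),(380,335),(537,335),(380,209),(547,210),(459,395),(459,332),(329,315),(547,315)])*.7
z=[.113]+[.012]*4+[.056]*4+[.069,.069,.042,.042]
for q in px2w(P,z,c,T): print(q.round(4),((q-o)@x).round(4),((q-o)@y).round(4))
```

```text
[ 0.5347 -0.1941  0.113 ] -0.001 -0.1849
[ 0.4697 -0.2798  0.012 ] -0.0844 -0.2529
[0.3765 0.1073 0.012 ] -0.0836 0.1453
[0.529  0.1452 0.012 ] 0.0736 0.1462
[ 0.6246 -0.2422  0.012 ] 0.0749 -0.2529
[ 0.576  -0.0802  0.056 ] 0.066 -0.084
[0.5361 0.0844 0.056 ] 0.0661 0.0853
[ 0.4466 -0.1098  0.056 ] -0.0668 -0.0822
[0.4075 0.0523 0.056 ] -0.0664 0.0846
[0.6186 0.0183 0.069 ] 0.1306 0.0017
[ 0.5485 -0.0016  0.069 ] 0.0579 -0.0011
[ 0.5717 -0.1392  0.042 ] 0.0479 -0.1403
[0.5152 0.0934 0.042 ] 0.0479 0.0991
```

Run:
```python
from h import *
x,y=axes(yaw); g=o-.001*x-.184*y; q=quat(tool(yaw))
move_pose(g+.16*Z,q); movel(g+.078*Z,v=.15)
command_gripper(0.0); print("grip",get_grip_width(),get_finger_force(),get_ft_force()@y)
p0=get_tcp_pos()
r=movel(p0+.085*y,v=.04,until_force=20)
wait(.4)
p=get_tcp_pos(); print(r,(p-o)@y,(p-o)@x,(p-p0)@y,get_ft_force(),get_ft_force()@y,get_time())
im=read_camera("top"); cv2.imwrite("pics/t2.png",cv2.resize(im[170:270,190:360,::-1],(800,470),interpolation=cv2.INTER_CUBIC))
```

```text
grip 0.24502189090078375 30.00004470348358 -1.3373728665761946
True -0.11953704887986917 -0.001065778953026491 0.06457726899597466 [-0.2079487  -0.67406427  6.0341562 ] -0.6058887107661883 7.2667
```

View pics/t2.png

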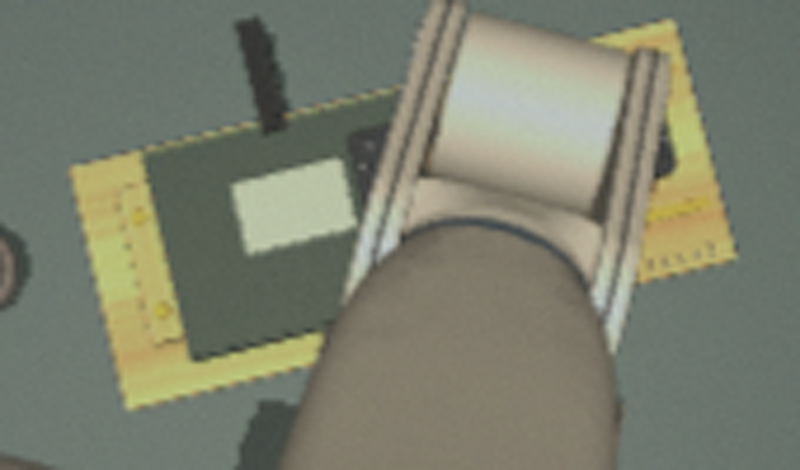

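The crop shows the book touching the stop and the clamp undisturbed. The push force has relaxed, though, so I'll push in small increments and hold it.

Run:
```python
from h import *
x,y=axes(yaw)
p=get_tcp_pos()
for i in range(1,9):
    movel(p+.0005*i*y,v=.02); wait(.1)
    f=get_ft_force()@y; print(i,((get_tcp_pos()-o)@y).round(5),f.round(2))
    if f<-18: break
wait(.5); print(get_ft_force(),get_ft_force()@y,get_finger_force(),get_time())
```

```text
1 -0.1195 -5.51
2 -0.11947 -8.3
3 -0.11947 -12.76
4 -0.11945 -14.14
5 -0.11941 -16.67
6 -0.11941 -19.0
[  0.88047723 -19.24606733  -2.38635372] -18.909610789269717 30.024608373641968 9.9167
```

Run:
```python
from h import *
x,y=axes(yaw)
command_gripper(1.0); movel(get_tcp_pos()+.11*Z,v=.2)
Rt=tool(yaw,np.radians(-45)); g=o+.1015*x+.0105*y+.054*Z
move_pose(g-.15*Rt[:,2]+.05*Z,quat(Rt))
p,q=get_tcp_pos(),get_ee_rot(); im=read_camera("wrist"); np.savez("w2.npz",p=p,q=q)
cv2.imwrite("pics/w2.png",cv2.resize(im[:,:,::-1],(800,600),interpolation=cv2.INTER_CUBIC))
print(p,get_joint_pos().round(2),get_time())
# expected pixels of the clamp axis (edge, grip, tip) and of book ends
T=wristT(p,q); ci=camera_info("wrist"); 
for P in (o+.0655*x+.0105*y+.069*Z,g+.015*Z,o+.1295*x+.0105*y+.069*Z,o+.066*x-.075*y+.056*Z,o+.066*x+.095*y+.056*Z):
    c=np.linalg.inv(T)@np.r_[P,1]; u=cv2.projectPoints(np.array([[c[0],-c[1],-c[2]]]),np.zeros(3),np.zeros(3),ci["intrinsics"],ci["dist"])[0]; print((u.ravel()/.7).round(1))
```

```text
[0.69067409 0.04423523 0.20886059] [ 0.09  0.96  0.88 -0.12  2.08 -1.73] 12.825
[403.3 270. ]
[403.4 307.1]
[403.4 338.6]
[306.1 278.8]
[499.3 278.6]
```

View pics/w2.png

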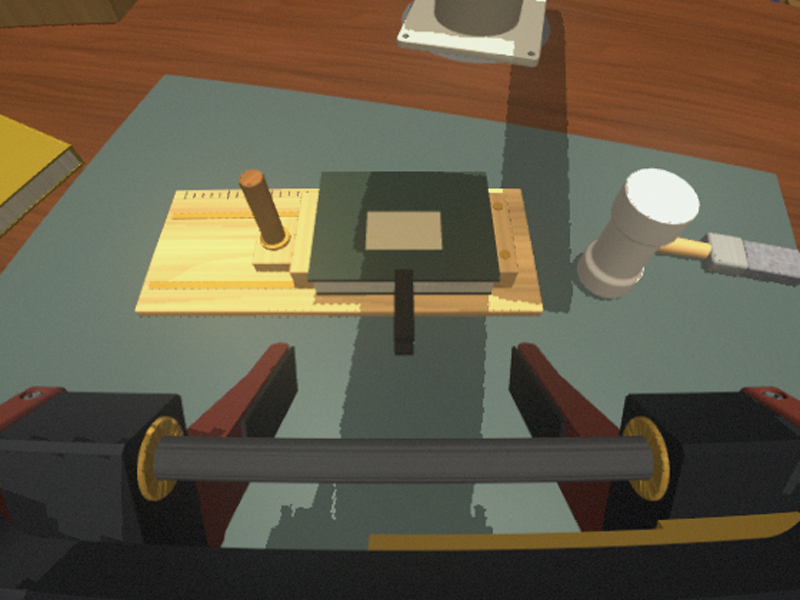

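The wrist view shows the jaw against the book's end and the book against the stop. The clamp runs from (403,270) to (403,345), as predicted, so I'll grasp it and lift.

Run:
```python
from h import *
x,y=axes(yaw); hg=o-.0645*x+.0105*y+.054*Z; t0=-45
def pose(th):
    t=np.radians(th); Rt=tool(yaw,np.radians(th+t0))
    return hg+.166*(np.cos(t)*x+np.sin(t)*Z)+.019*Rt[:,2],quat(Rt)
p,q=pose(0); Rt=rot(q)
movel(p-.07*Rt[:,2],v=.2); print(movel(p,v=.1,until_force=12),get_tcp_pos()-p)
command_gripper(0.0); print("w",get_grip_width(),"F",get_finger_force(),get_ft_force(),get_time())
if get_grip_width()>.1:
    for th in range(10,70,10):
        p,q=pose(th); movel(p,q,v=.06)
        f=get_ft_force(); print(th,f.round(1),get_grip_width().__round__(3),(get_tcp_pos()-p).round(4),get_time())
        if np.linalg.norm(f)>40: break
wait(.3)
for n in ("scene",):
    im=read_camera(n); cv2.imwrite("pics/s3.png",cv2.resize(im[130:270,180:370,::-1],(800,590),interpolation=cv2.INTER_CUBIC))
print(get_ft_force(),get_finger_force(),get_time())
```

```text
False [7.99340990e-04 7.98811661e-05 4.43021188e-04]
w 0.17873361726665146 F 29.999805986881256 [0.12209071 0.50712543 1.15622511] 15.6167
10 [-1.   1.4 -4.1] 0.178 [-0.      0.     -0.0002] 16.2083
20 [-0.3 -0.2 -2.8] 0.184 [-0.0002 -0.     -0.0005] 16.8
30 [ 0.1 -0.5 -1.8] 0.181 [-0.0003 -0.     -0.0005] 17.3917
40 [-1.2 -0.3 -4. ] 0.18 [-0.      0.     -0.0004] 17.9833
50 [-2.5 -0.1 -3.7] 0.179 [-0.0002 -0.     -0.0004] 18.575
60 [-2.5 -0.7 -4.3] 0.183 [ 0.      0.     -0.0003] 19.1667
[-1.57327454 -1.15996727 -3.73518168] 30.00025972723961 19.5167
```

View pics/s3.png

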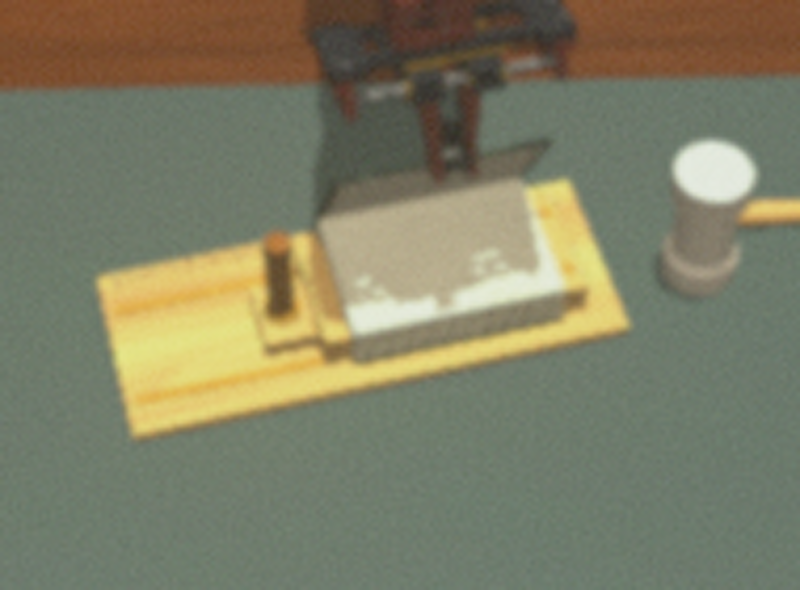

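The crop shows the cover held open by the fingers on the clamp, with the jaw and stop against the book. The cover's free corner is at crop (549,141), which I'll compare with the projection before handing in.

Run:
```python
from h import *
x,y=axes(yaw); ci=camera_info("scene"); Ti=np.linalg.inv(ci["T"])
for th in (50,55,60,65,70):
    t=np.radians(th); P=o-.0645*x+.0955*y+.054*Z+.130*(np.cos(t)*x+np.sin(t)*Z)
    c=Ti@np.r_[P,1]; u=cv2.projectPoints(np.array([[c[0],-c[1],-c[2]]]),np.zeros(3),np.zeros(3),ci["intrinsics"],ci["dist"])[0].ravel()
    print(th,((u-[180,130])*800/190).round(0))
```

```text
50 [561. 167.]
55 [558. 153.]
60 [554. 138.]
65 [551. 124.]
70 [547. 110.]
```

The measured row of 141 corresponds to about 59°, so I'm handing in.

Run:
```python
from h import *
print(get_ft_force(),get_time()); print(job_done())
```

```text
[-1.57327454 -1.15996727 -3.73518168] 19.5167
the job is handed in; nothing more can be done
None
```

The job is handed in: the jaw pinches the book against the stop, pushed home with about 19 N at the handle, and the gripper is holding the front cover open at about 59–60°; the jar, other book and brush were never touched, and the verdict was not shown.

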